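# Size an unmarked stand rod in a hole gauge

### The arm

A 6-joint arm with a two-finger parallel gripper is mounted at the origin on a cart in front of the work surface, level with it; the furniture and walls round the work are solid. World frame = base frame: x ahead of the robot, y to its left, z up, the work surface at z = 0. Lengths are in mm, angles in rad, forces in N, time in s.
With the tool pointing down it reaches from about 300 to 775 mm from the base axis. Payload 14.6 kg.
Tool frame: the origin (TCP) lies on the centre line of the jaws, within the pads' length; the fingertips stand 14 mm ahead of it and the grasp point (between the pads) lies 5 mm behind it; z points along the fingers, y is the line along which they close (so a half turn about z gives the same grasp; the last joint's range is limited). The gripper opens to 94 mm and grips with 3 to 60 N. Pads are 16 mm wide; open, the fingers measure 119 mm over their backs; the gripper's body (75 mm by 177 mm) begins 78 mm behind the grasp point.
Start: joints at [1.199, 0.3, 1.521, -0, 1.321, -0.067], TCP at [165.054, 524.639, 182.146] pointing down, gripper open.
Joint ranges: [-3.03, 3.03], [-0.79, 2.21], [0.23, 2.52], [-1.04, 4.18], [0, 3.07], [-2.55, 2.55]. Speed limits (rad/s): [2.22, 2.22, 2.57, 3.14, 3.14, 3.14].

### API

Orientations are given as a rotation vector (axis times angle).
In Python, from cell import r gives the robot as it stands.
- The arm moves only by the tool step_arm, never from a script. Its arguments are lists of equal length, an entry for each row: "delta_rot": the turn, a rotation vector about the world's x, y, z in units of 5 degrees (1.0 is 5 degrees), a list of three; "delta_pos": the shift along the world's x, y, z in mm, a list of three; "jaw": the opening, from -1 (shut) to 1 (fully open). A call has exactly 10 rows; each row is the pose to reach, as a shift and turn from the pose commanded when the call began; what a row does not reach only later rows make up. A row lasts 1/12 s, in which the tool goes at most 41.7 mm and 7.16 degrees, less where a joint would pass 70% of its speed; a pose out of reach is approached as far as the arm can. A call with a gripper value outside its range is refused whole. The fingers move at their own pace and stop on an object; the grip force is fixed at half the most. Time passes only in rows, so rows that repeat a pose let the fingers close, or fill a call up. It gives the time, the measured TCP pose, the force, the opening and the grip force at its end, in the units of the state.
- r.read_state(): the state, without advancing time (a new reading comes with each control period).
- r.read_camera(name): name is "scene" or "top" or "wrist"; returns a dict with "img" (384x512x3 uint8, red, green, blue), "intrinsics" (3x3 intrinsics, pixels), "rvec" (rotation vector, rad) and "tvec" (3), from world to camera coordinates, as OpenCV has them. Camera axes: x right, y down, z forward; pixel columns grow to the right and rows downward; lengths in mm; the calibration is good to about 2 mm. A picture is of the moment at which its call begins. There is no depth.
- r.hand_in(): hands the job in; it is judged then, once.
The state is a dict: "time": time; "joint_pos": joint angles; "joint_velocities": joint speeds; "tau": joint torques, N m; "eef_pos": TCP position; "eef_rot": TCP orientation; "ft_force": force on the tool from outside, world axes, zero at the start; "wrist_torque": the same for the moment, N m; "width": opening from 0.0 (shut) to 1.0 (fully open); "gripper_force": force on a finger pad.
Only numpy, scipy, OpenCV 4.12 (cv2) and the standard library are available. Lean on these libraries where they do the work, as an engineer would, in place of code of your own. Each camera call takes 0.05 s, during which the arm holds its last target. There are 200 camera calls.

### The job

Find out which size the steel rod in the front place of the rod block (the place nearest the robot) is, using the hole gauge: keep it upright and push it gently right through the widest hole, then draw it out and try the next smaller one, one hole after another, until you feel a hole refuse it; press only lightly there and never force it. Then leave the rod standing in the smallest hole that took it, foot down on the gauge's base and let go, with the other rod left in its place and the things around left alone.

Things in the scene. Friction and masses are not known exactly. Their poses are not given: they have to be found in the camera images.
- gauge: Bench hole gauge, fixed, 60 x 176 mm, turned to any side: an aluminium base (top at z = 11 mm) with two end brackets that carry an interchangeable steel plate 152 x 54 mm, 10 mm thick (top z = 56 mm, underside z = 46 mm), under small tabs at the plate's ends (to z = 62 mm). Origin: centre of the underside, z up, y along the row of holes towards the widest.
- row_centre (a point): Point of the frame over its middle, at the plate's top. Four round through holes at x = 0, nominally: widest 20 mm at y = +54 mm, 16 at +18, 12 at -18, 8 at -54. Each is 1 mm wider than its size, edge chamfered 1 mm. The plate has end play: plate and holes together sit up to 4 mm to either side in y (unmeasured; only over 10 N sideways shifts it). Refusal is plain at 3 to 8 N; 20 N bruises.
- rod_block: Grey two-place rod block, fixed, 134 x 58 mm, 45 mm high, with two round bores 21 mm wide, floor at z = 10 mm, at x = -35 mm (front place, nearer the robot) and x = +35 mm (rear place). Origin: centre of the underside, z up. Each bore holds one rod loosely.
- front_place (a point): Centre of the mouth of the front bore of the rod block, 45 mm above the bench: the rod to be sized stands here.
- rear_place (a point): Centre of the mouth of the rear bore of the rod block, 45 mm above the bench: the rod standing here stays.
- rod_a: Plain bright steel clamp-stand rod, 170 mm long, standing upright: round shank 156 mm long, 1 mm chamfer at the foot; on top a thinner spigot 14 mm long. Unmarked: of rod_a and rod_b one is 12 mm thick, the other 16 mm, and either may stand in either place. Origin: centre of the foot (lower end); z runs up the rod. 0.1 to 0.35 kg.
- rod_b: Plain bright steel clamp-stand rod, 170 mm long, standing upright: round shank 156 mm long, 1 mm chamfer at the foot; on top a thinner spigot 14 mm long. Unmarked: of rod_a and rod_b one is 12 mm thick, the other 16 mm, and either may stand in either place. Origin: centre of the foot (lower end); z runs up the rod. 0.1 to 0.35 kg.
- clamp_boss: Bystander: dark cast clamp boss with two thumb screws, about 66 x 55 x 47 mm, loose. Origin at its underside.
- timer: Bystander: white bench timer, 66 x 62 x 19 mm, loose. Origin at the centre of its underside.
- carton: Bystander: small carton, 45 x 75 x 40 mm, loose. Origin at the centre of its underside.
Not all that is in view belongs to the job. What is shaped like the rod_a but purple is not meant. Leave any yellow look-alike of the rod_block alone.

How it is judged (in metres and radians):
On the way, in this order (a step that is already met when the one before it is completed fails the run):
1. the front rod is pushed through the widest hole (foot at least 5 mm below the plate) (((horizontal distance between rod_b and rear_place below 0.02 m and x of rod_a in the frame of gauge between -0.009 and 0.009 m and y of rod_a in the frame of gauge between 0.042 and 0.066 m and z of rod_a in the frame of gauge below 0.041 m and angle between rod_a's own z axis and vertical below 0.25 rad) or (horizontal distance between rod_a and rear_place below 0.02 m and x of rod_b in the frame of gauge between -0.009 and 0.009 m and y of rod_b in the frame of gauge between 0.042 and 0.066 m and z of rod_b in the frame of gauge below 0.041 m and angle between rod_b's own z axis and vertical below 0.25 rad))), for 0.1 s.
2. then through the second hole (((horizontal distance between rod_b and rear_place below 0.02 m and x of rod_a in the frame of gauge between -0.009 and 0.009 m and y of rod_a in the frame of gauge between 0.006 and 0.03 m and z of rod_a in the frame of gauge below 0.041 m and angle between rod_a's own z axis and vertical below 0.25 rad) or (horizontal distance between rod_a and rear_place below 0.02 m and x of rod_b in the frame of gauge between -0.009 and 0.009 m and y of rod_b in the frame of gauge between 0.006 and 0.03 m and z of rod_b in the frame of gauge below 0.041 m and angle between rod_b's own z axis and vertical below 0.25 rad))), for 0.1 s.
3. then at the third hole: the thick rod is refused (pressed on its mouth with more than 2 N), the thin rod goes through (((horizontal distance between rod_b and rear_place below 0.02 m and x of rod_a in the frame of gauge between -0.004 and 0.004 m and y of rod_a in the frame of gauge between -0.0245 and -0.0115 m and z of rod_a in the frame of gauge between 0.05 and 0.061 m and angle between rod_a's own z axis and vertical below 0.15 rad and contact force between rod_a and gauge above 2 N) or (horizontal distance between rod_a and rear_place below 0.02 m and x of rod_b in the frame of gauge between -0.009 and 0.009 m and y of rod_b in the frame of gauge between -0.03 and -0.006 m and z of rod_b in the frame of gauge below 0.041 m and angle between rod_b's own z axis and vertical below 0.25 rad))), for 0.1 s.
4. then the thick rod goes back into the second hole; the thin rod is refused at the fourth hole (pressed on its mouth with more than 2 N) (((horizontal distance between rod_b and rear_place below 0.02 m and x of rod_a in the frame of gauge between -0.009 and 0.009 m and y of rod_a in the frame of gauge between 0.006 and 0.03 m and z of rod_a in the frame of gauge below 0.041 m and angle between rod_a's own z axis and vertical below 0.25 rad) or (horizontal distance between rod_a and rear_place below 0.02 m and x of rod_b in the frame of gauge between -0.004 and 0.004 m and y of rod_b in the frame of gauge between -0.0605 and -0.0475 m and z of rod_b in the frame of gauge between 0.05 and 0.061 m and angle between rod_b's own z axis and vertical below 0.15 rad and contact force between rod_b and gauge above 2 N))), for 0.1 s.
At the end, for the whole second after the job is handed in: The rod that stood in the front place stands in the smallest hole that takes it (16 mm rod in the second hole, 12 mm rod in the third), its foot on the base within 3.5 mm, within 0.12 rad of upright, at rest and released; the other rod still stands in the rear place (((horizontal distance between rod_b and rear_place below 0.02 m and x of rod_a in the frame of gauge between -0.009 and 0.009 m and y of rod_a in the frame of gauge between 0.006 and 0.03 m and z of rod_a in the frame of gauge below 0.0145 m and angle between rod_a's own z axis and vertical below 0.12 rad and linear speed of rod_a below 0.02 m/s and angle between rod_b's own z axis and vertical below 0.4 rad and height (world z) of rod_b below 0.02 m) or (horizontal distance between rod_a and rear_place below 0.02 m and x of rod_b in the frame of gauge between -0.009 and 0.009 m and y of rod_b in the frame of gauge between -0.03 and -0.006 m and z of rod_b in the frame of gauge below 0.0145 m and angle between rod_b's own z axis and vertical below 0.12 rad and linear speed of rod_b below 0.02 m/s and angle between rod_a's own z axis and vertical below 0.4 rad and height (world z) of rod_a below 0.02 m))); the robot touches nothing.
It fails at once if a rod is pressed on the gauge with more than 20 N (contact force between any of rod_a, rod_b and gauge above 20 N).
It fails at once if the rear rod is taken out of its place (not (horizontal distance between any of rod_a, rod_b and rear_place below 0.03 m)).
It fails at once if the gripper or arm knocks the gauge with more than 10 N (contact force between any of the fingers, the arm and gauge above 10 N).
It fails at once if a thing nearby is moved by more than 20 mm (distance of any of clamp_boss, timer, carton from where it was at the start of the episode above 0.02 m).
It also fails if it takes over 72 s, if anything falls off the work surface, if the arm or the gripper's body presses on something with over 40 N, if the wrist force passes 120 N, or if a joint passes its speed limit or range.

## Working session

There is one attempt and no reset: what is moved stays moved. The work goes in short steps, Python scripts to look and compute and a tool call to move; the robot and the scene stay as the last step left them, time stands still between calls to the robot, and variables do not carry over. Pictures are saved under pics/ and viewed, at most 10 in all, crops included, and the job is handed in when it is done.

Besides the shell and the picture viewer there is one more tool, called after "Call:" as name(argument=value, ...) on one line, values as JSON. step_arm: Moves the arm, as the interface text tells. Its arguments: {"type":"object","properties":{"delta_rot":{"type":"array"},"delta_pos":{"type":"array"},"jaw":{"type":"array"}},"required":["delta_rot","delta_pos","jaw"]}

```bash
mkdir -p pics; ls; cat > h.py <<'E'
import numpy as np, cv2
from cell import r
def cam(n):
    c=r.read_camera(n); R=cv2.Rodrigues(np.array(c["rvec"],float))[0]
    return c["img"],np.array(c["intrinsics"],float),R,np.array(c["tvec"],float).ravel()
def ray(C,u,v,z):
    _,K,R,t=C; d=R.T@np.linalg.inv(K)@[u,v,1]; o=-R.T@t
    return o+d*(z-o[2])/d[2]
def proj(C,p):
    _,K,R,t=C; q=K@(R@np.array(p,float)+t); return q[:2]/q[2]
E
python3 - <<'E'
from h import *
for n in("top","scene"):
    C=cam(n); np.savez(n+"0.npz",*C); cv2.imwrite(f"pics/{n}0.png",cv2.resize(C[0][:,:,::-1],(800,600)))
    print(n,-C[2].T@C[3],C[2][2],C[1][0,0])
s=r.read_state(); print(s)
E
```

```text
pics
top [ 355.60659659   65.71580267 1385.86926011] [ 0.09744369 -0.01240642 -0.99516371] 415.6708709433161
scene [  43.618836   -623.33951617  834.17810915] [ 0.38618372  0.60317644 -0.69788274] 458.92247500092225
{'time': 0.1, 'joint_pos': array([ 1.19939981e+00,  3.00440507e-01,  1.52154023e+00, -1.54194193e-05,
        1.32070737e+00, -6.65509524e-02]), 'joint_velocities': array([-0.00084031, -0.00201468, -0.00306059,  0.0003096 , -0.00029519,
       -0.00235414]), 'tau': array([ 1.80835697e-03, -5.32648551e+01, -3.53283763e+01,  7.09562330e-02,
        2.35064118e-02, -6.02958153e-05]), 'eef_pos': array([164.96210563, 524.39203811, 181.62040801]), 'eef_rot': array([-4.76958365e-01, -3.10494908e+00,  1.68461865e-03]), 'ft_force': array([-0.50008147, -0.92204512,  1.14027369]), 'wrist_torque': array([-0.00685577, -0.00036164,  0.00806039]), 'gripper_force': 0.0, 'width': 1.0014416831303483}
```

View pics/top0.png

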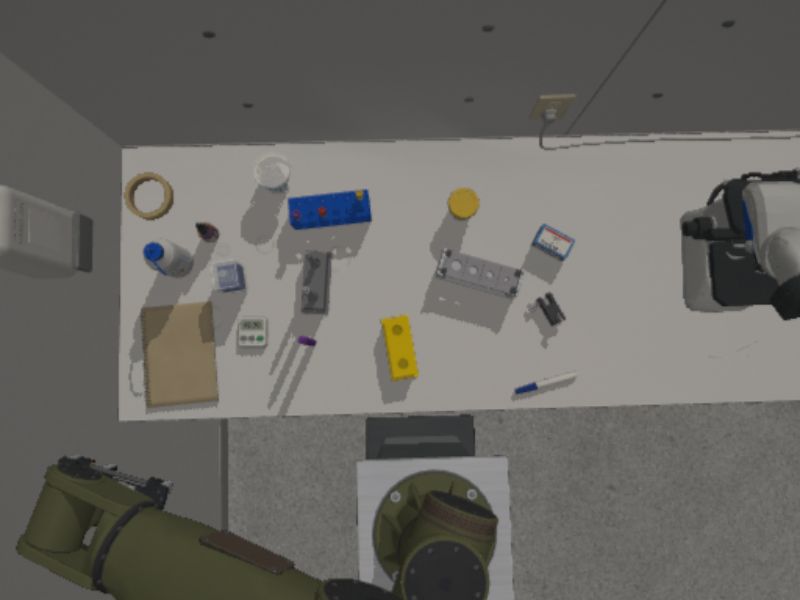

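View pics/scene0.png

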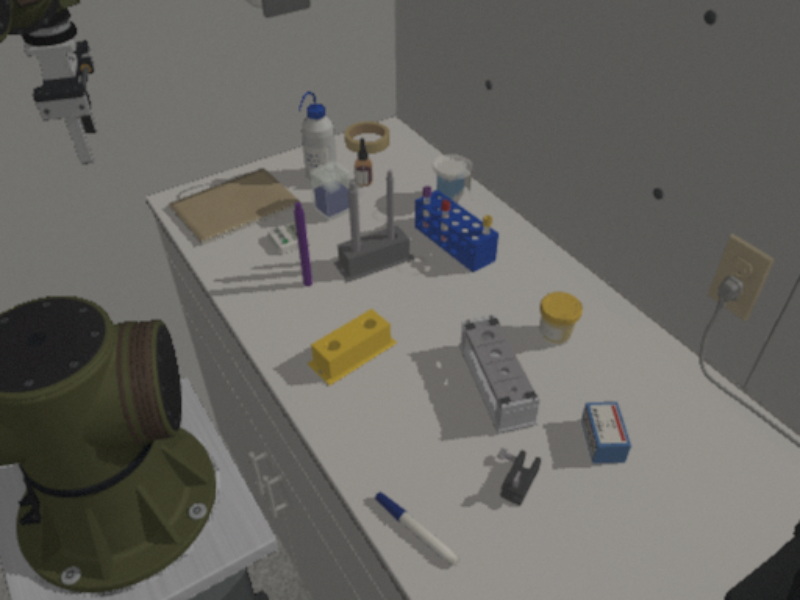

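The top view shows the grey block at about (316,282), with its front rod's spigot at (311,300). The gauge is at about (480,273), with the widest hole on the left at (456,265). The purple decoy stands at (306,340). The scene view shows the front rod at (355,215) looking thicker than the rear one at (391,205). I'll turn these into coarse positions first.

```bash
python3 - <<'E'
from h import *
L=lambda n:[np.load(n+"0.npz")[f"arr_{i}"] for i in range(4)]
T,S=L("top"),L("scene"); k=.64
for n,u,v,z in [("g20",456,265,56),("g16",473,269,56),("g12",489,274,56),("g8",507,279,56),("blkTL",304,251,45),("blkTR",331,253,45),("blkBL",302,311,45),("blkBR",327,313,45)]:
    print(n,ray(T,u*k,v*k,z).round(0))
for n,u,v in [("g20",483,338),("g16",493,352),("g12",503,369),("g8",513,389)]: print("S",n,ray(S,u*k,v*k,56).round(0))
for n,u,v,z in [("frontfoot",354,247,45),("rearfoot",390,235,45),("ftop",353,183,170),("rtop",390,172,170),("purpfoot",307,284,0),("purptop",299,205,170)]: print("S",n,ray(S,u*k,v*k,z).round(0))
# rod widths in scene (rows)
g=cv2.cvtColor(S[0],cv2.COLOR_RGB2GRAY)
for v in(128,134,140,146): print(v,list(g[v,214:260]))
E
```

```text
g20 [548. -60.  56.]
g16 [539. -95.  56.]
g12 [ 528. -127.   56.]
g8 [ 516. -164.   56.]
blkTL [588. 255.  45.]
blkTR [582. 199.  45.]
blkBL [462. 261.  45.]
blkBR [457. 209.  45.]
S g20 [542. -67.  56.]
S g16 [537. -97.  56.]
S g12 [ 529. -131.   56.]
S g8 [ 518. -168.   56.]
S frontfoot [492. 235.  45.]
S rearfoot [562. 229.  45.]
S ftop [501. 241. 170.]
S rtop [568. 236. 170.]
S purpfoot [399. 240.  -0.]
S purptop [400. 235. 170.]
128 [np.uint8(79), np.uint8(80), np.uint8(80), np.uint8(79), np.uint8(80), np.uint8(81), np.uint8(80), np.uint8(82), np.uint8(77), np.uint8(72), np.uint8(72), np.uint8(77), np.uint8(80), np.uint8(87), np.uint8(94), np.uint8(126), np.uint8(144), np.uint8(145), np.uint8(143), np.uint8(143), np.uint8(141), np.uint8(142), np.uint8(144), np.uint8(142), np.uint8(144), np.uint8(141), np.uint8(131), np.uint8(112), np.uint8(102), np.uint8(103), np.uint8(104), np.uint8(102), np.uint8(105), np.uint8(89), np.uint8(76), np.uint8(74), np.uint8(82), np.uint8(94), np.uint8(102), np.uint8(105), np.uint8(104), np.uint8(105), np.uint8(101), np.uint8(105), np.uint8(103), np
[... 1356 characters left out ...]
8(123), np.uint8(124)]
146 [np.uint8(143), np.uint8(142), np.uint8(144), np.uint8(144), np.uint8(141), np.uint8(141), np.uint8(144), np.uint8(143), np.uint8(142), np.uint8(143), np.uint8(106), np.uint8(72), np.uint8(79), np.uint8(80), np.uint8(89), np.uint8(95), np.uint8(128), np.uint8(144), np.uint8(141), np.uint8(143), np.uint8(144), np.uint8(144), np.uint8(144), np.uint8(143), np.uint8(144), np.uint8(133), np.uint8(110), np.uint8(104), np.uint8(103), np.uint8(104), np.uint8(100), np.uint8(94), np.uint8(92), np.uint8(80), np.uint8(77), np.uint8(77), np.uint8(83), np.uint8(89), np.uint8(86), np.uint8(79), np.uint8(77), np.uint8(83), np.uint8(93), np.uint8(100), np.uint8(102), np.uint8(103)]
```

Call:
step_arm(delta_rot=[[0,0,0.5],[0,0,1],[0,0,1.5],[0,0,2],[0,0,2.5],[0,0,2.5],[0,0,2.5],[0,0,2.5],[0,0,2.5],[0,0,2.5]], delta_pos=[[20,-10,35],[50,-35,60],[80,-60,85],[110,-85,110],[140,-110,130],[170,-135,145],[200,-160,150],[225,-190,150],[250,-220,150],[275,-250,150]], jaw=[1,1,1,1,1,1,1,1,1,1])

```text
time: 0.93
eef_pos: [437.6, 277.0, 332.1]
eef_rot: [-0.136, -3.139, 0.0]
ft_force: [0.5, 0.4, 0.6]
width: 0.998
gripper_force: 0.0
```

```bash
python3 - <<'E'
from h import *
C=cam("wrist"); np.savez("w1.npz",*C); cv2.imwrite("pics/w1.png",cv2.resize(C[0][:,:,::-1],(800,600)))
s=r.read_state(); print(s["time"],s["eef_pos"],s["eef_rot"],s["joint_pos"])
print(-C[2].T@C[3],C[2],C[1])
print([proj(C,p).round() for p in((490,235,45),(490,235,180),(560,230,180),(548,-60,56),(516,-164,56))])
E
```

```text
0.9833 [441.26107738 272.21001383 331.598767  ] [ 1.42682846e-01  3.13812469e+00 -2.99365938e-03] [ 0.48309536  0.16171377  1.34983876 -0.00176226  1.63080728 -0.99693346]
[360.27120946 283.87949369 534.76179289] [[ 8.70282731e-02  9.96205731e-01  4.69996178e-04]
 [ 9.60381961e-01 -8.40240803e-02  2.65718729e-01]
 [ 2.64750012e-01 -2.26736663e-02 -9.64050484e-01]] [[271.18981098   0.         255.9456055 ]
 [  0.         271.18981098 193.50503822]
 [  0.           0.           1.        ]]
[array([236., 193.]), array([229., 218.]), array([231., 263.]), array([ 85., 236.]), array([ 27., 225.])]
```

View pics/w1.png

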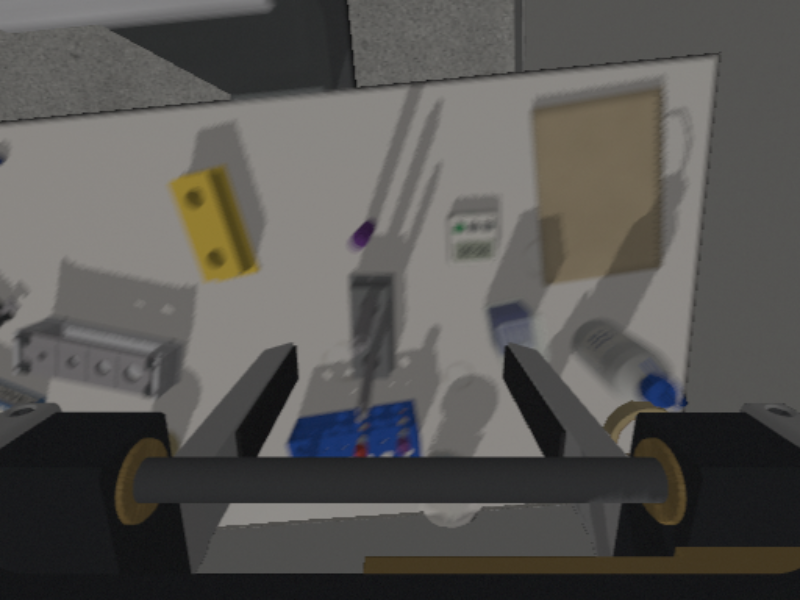

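Call:
step_arm(delta_rot=[[0,0,0],[0,0,0],[0,0,0],[0,0,0],[0,0,0],[0,0,0],[0,0,0],[0,0,0],[0,0,0],[0,0,0]], delta_pos=[[8,-40,0],[16,-80,0],[24,-120,-10],[32,-160,-25],[40,-198,-40],[48,-236,-55],[56,-274,-70],[64,-310,-90],[72,-345,-110],[80,-380,-130]], jaw=[1,1,1,1,1,1,1,1,1,1])

```text
time: 1.82
eef_pos: [516.3, -102.1, 201.7]
eef_rot: [0.136, 3.139, 0.0]
ft_force: [2.1, 0.4, -0.2]
width: 1.0
gripper_force: 0.0
```

Call:
step_arm(delta_rot=[[0,0,0],[0,0,0],[0,0,0],[0,0,0],[0,0,0],[0,0,0],[0,0,0],[0,0,0],[0,0,0],[0,0,0]], delta_pos=[[0,-5,-25],[0,-8,-50],[0,-8,-50],[0,-8,-50],[0,-8,-50],[0,-8,-50],[0,-8,-50],[0,-8,-50],[0,-8,-50],[0,-8,-50]], jaw=[1,1,1,1,1,1,1,1,1,1])

```text
time: 2.65
eef_pos: [516.5, -108.2, 153.1]
eef_rot: [0.136, 3.138, -0.0]
ft_force: [-0.3, 0.2, -0.8]
width: 1.0
gripper_force: 0.0
```

```bash
python3 - <<'E'
from h import *
C=cam("wrist"); np.savez("w2.npz",*C); cv2.imwrite("pics/w2.png",cv2.resize(C[0][:,:,::-1],(800,600),interpolation=cv2.INTER_CUBIC))
s=r.read_state(); print(s["time"],s["eef_pos"],s["eef_rot"],-C[2].T@C[3])
E
```

```text
2.7 [ 516.45245783 -108.20250305  152.90281379] [ 1.35797347e-01  3.13839649e+00 -1.01986371e-04] [ 439.04338793 -101.28565636  355.62097145]
```

View pics/w2.png

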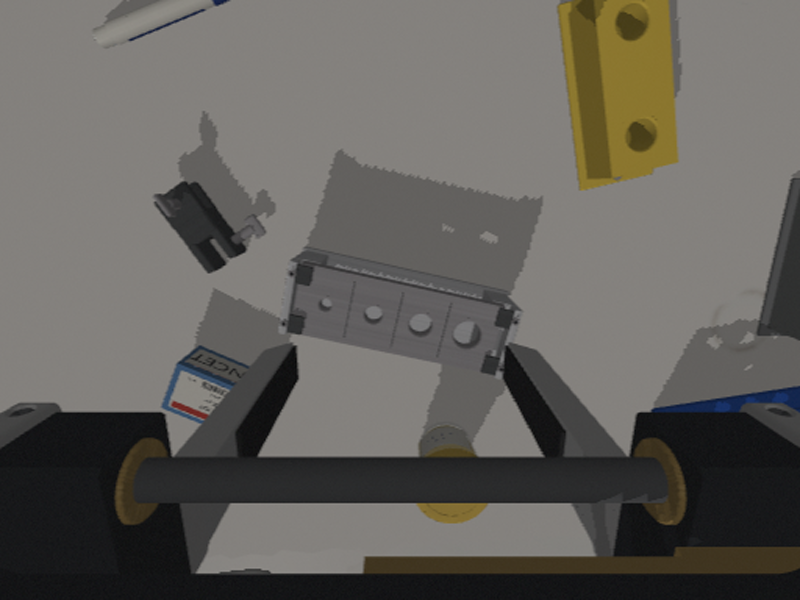

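The picture shows the four holes at (326,303), (373,314), (420,323) and (467,333). Next I'll fit their mouths.

```bash
python3 - <<'E'
from h import *
C=[np.load("w2.npz")[f"arr_{i}"] for i in range(4)]
x0,y0,x1,y1=180,160,336,246
c=C[0][y0:y1,x0:x1]; f=5
b=cv2.resize(c,None,fx=f,fy=f,interpolation=cv2.INTER_CUBIC)
cl=cv2.createCLAHE(3,(4,4)); g=cl.apply(cv2.cvtColor(b,cv2.COLOR_RGB2GRAY))
cv2.imwrite("pics/w2c.png",g)
G=cv2.cvtColor(C[0],cv2.COLOR_RGB2GRAY).astype(int)
for u,v in((209,194),(299,213)):
    print(G[v-10:v+11,u-12:u+13])
E
```

```text
[[ 94  93  93  93  93  93  93  94  94  94  95  95  94  93  94  93  95  96
   96  96  95  96  97  97  97]
 [ 95  95  94  93  93  93  92  93  93  92  93  94  93  93  93  93  93  94
   94  94  93  94  95  96  96]
 [ 94  93  93  95  93  94  93  94  94  93  93  93  93  93  92  93  93  94
   93  93  94  94  94  94  94]
 [ 96  95  94  94  94  93  94  93  94  94  94  94  94  95  93  93  93  94
   93  92  93  93  94  93  93]
 [ 98  99  98  98  96  95  94  93  94  94  93  93  94  95  93  92  94  94
   94  93  93  94  92  93  92]
 [ 96  97  97  98  98  98  99  98  98  97  95  94  83  84  93  93  93  93
   94  94  93  93  93  94  93]
 [ 95  96  94  95  95  96  97  98  98  98 100  99  99  98  95  95  94  94
   93  93  93  94  94  94  94]
 [ 95  95  95  96  96  95  95  93  92  94 107 118 113 104 100  98  98  97
   96  95  94  94  94  93  93]
 [ 95  94  95  94  95  95  94  86  75 103 121 121 121 118 106  97  96  98
   97  98  98  97  98  96  95]
 [ 96  95  96  96  95  95  89  72  66 102 120 121 120 121 114 100  94  95
   95  97  96  97  97  98  98]
 [ 98  97  97  98  96  96  86  65  51  96 118 118 
[... 2611 characters left out ...]
18 118 118 118 118  99  76  70  66  59
   54  56  76  91  94  94  94]
 [ 97  97  97  83  62  65 102 120 119 119 119 118 119  96  67  59  55  54
   54  70  86  93  94  93  93]
 [ 95  95  95  89  72  58  55  65  90 103 104  95  88  73  56  56  56  54
   65  80  90  95  96  95  96]
 [ 96  96  96  95  88  72  60  56  57  57  57  57  56  56  56  56  58  64
   76  89  95  94  94  94  94]
 [ 94  94  96  96  97  86  71  63  58  57  58  57  56  56  56  61  70  81
   92  96  96  95  96  95  94]
 [ 91  92  93  94  92  95  92  82  72  68  65  64  63  65  70  78  83  91
   97  97  98  97  97  96  96]
 [ 93  92  93  92  92  90  92  92  89  87  83  82  84  83  91  96  95  96
   96  96  95  96  95  97  97]]
```

View pics/w2c.png

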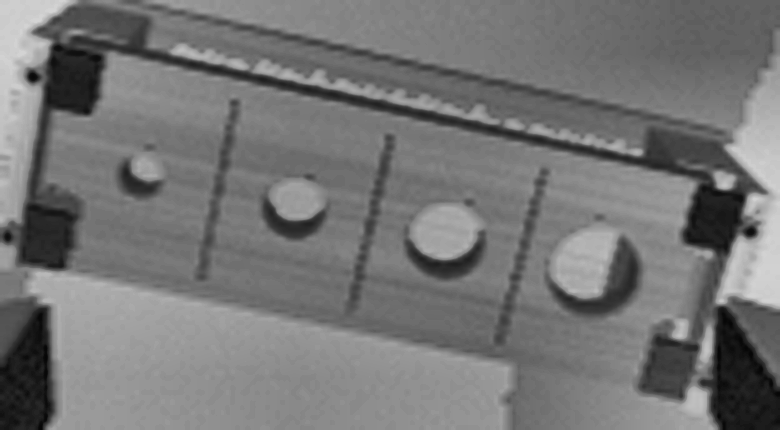

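The crop shows clear hole mouths: bright base with a dark far wall. The plate also sits visibly off-centre between its tabs. I'll fit the mouths by their difference from the plate tone.

```bash
cat > holes.py <<'E'
from h import *
C=[np.load("w2.npz")[f"arr_{i}"] for i in range(4)]
G=cv2.cvtColor(C[0],cv2.COLOR_RGB2GRAY); f=8; P=[]
for u,v in((299,213),(269,207),(239,201),(209,194)):
    c=G[v-14:v+15,u-14:u+15]
    b=cv2.resize(c,None,fx=f,fy=f,interpolation=cv2.INTER_CUBIC).astype(float)
    m=(abs(b-95)>11).astype(np.uint8)
    cs,_=cv2.findContours(cv2.morphologyEx(m,cv2.MORPH_CLOSE,np.ones((9,9))),0,1)
    k=max(cs,key=cv2.contourArea); k=cv2.convexHull(k)
    pts=(k[:,0]+.5)/f-.5+[u-14,v-14]
    w=np.array([ray(C,*p,56)[:2] for p in pts]).astype(np.float32)
    M=cv2.moments(w.reshape(-1,1,2)); ctr=np.array([M["m10"],M["m01"]])/M["m00"]
    print(ctr.round(1),"eqdia",2*np.sqrt(abs(M["m00"])/np.pi),np.ptp(w,0),cv2.minEnclosingCircle(w)[1]*2)
    P.append(ctr)
P=np.array(P); s=np.array([54,18,-18,-54.]); d=(s@(P-P.mean(0)))/(s@s)
print("scale",np.linalg.norm(d),"dir",d/np.linalg.norm(d),"centre",P.mean(0))
d/=np.linalg.norm(d); H=P.mean(0)+np.outer(s,d); print(H.round(1))
E
python3 holes.py
```

```text
[551.  -60.8] eqdia 21.872139553653838 [22.187195 21.840652] 22.52419662475586
[539.9 -94.8] eqdia 18.430086747247294 [18.68341  18.466797] 20.416786193847656
[ 528.9 -129.2] eqdia 14.521943614004897 [15.012329 14.335548] 16.117523193359375
[ 518.3 -163.8] eqdia 10.180529850911135 [10.213135 10.014481] 10.747172355651855
scale 1.0011215695022477 dir [0.30319407 0.95292883] centre [ 534.5045197  -112.16261076]
[[ 550.9  -60.7]
 [ 540.   -95. ]
 [ 529.  -129.3]
 [ 518.1 -163.6]]
```

Call:
step_arm(delta_rot=[[0,0,0],[0,0,0],[0,0,0],[0,0,0],[0,0,0],[0,0,0],[0,0,0],[0,0,0],[0,0,0],[0,0,0]], delta_pos=[[0,15,35],[-2,45,60],[-4,80,85],[-8,118,95],[-12,156,100],[-16,195,100],[-20,235,100],[-24,275,100],[-26,315,100],[-26,343,100]], jaw=[1,1,1,1,1,1,1,1,1,1])

```text
time: 3.53
eef_pos: [489.5, 237.7, 252.9]
eef_rot: [0.134, 3.139, 0.001]
ft_force: [0.0, -0.8, 0.2]
width: 0.999
gripper_force: 0.0
```

```bash
python3 - <<'E'
from h import *
import time
cam("wrist");cam("wrist");C=cam("wrist"); np.savez("w3.npz",*C)
s=r.read_state(); print(s["time"],s["eef_pos"],s["eef_rot"])
p=[proj(C,q).round() for q in((490,235,45),(490,235,180),(560,230,180))]; print(p)
u,v=map(int,p[0]); c=C[0][v-55:v+85,u-70:u+70]; print(u-70,v-55)
cv2.imwrite("pics/w3c.png",cv2.resize(c[:,:,::-1],None,fx=4,fy=4,interpolation=cv2.INTER_CUBIC))
E
```

```text
3.6833 [489.94781699 236.17360429 252.34040529] [-1.31449684e-01 -3.13827766e+00  4.43782695e-04]
[array([254., 172.]), array([253., 196.]), array([254., 256.])]
184 117
```

View pics/w3c.png

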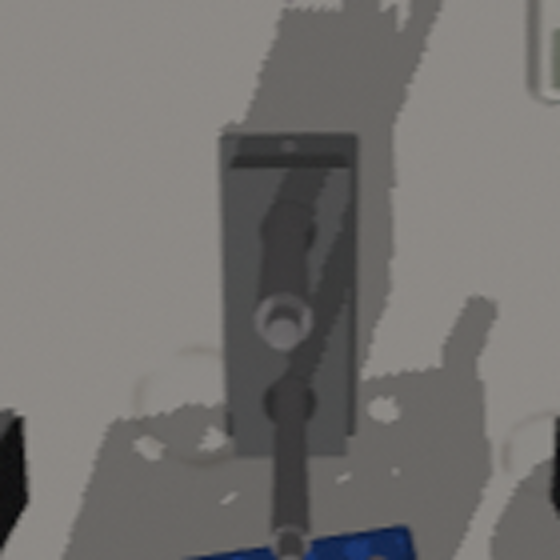

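The crop shows the front rod's shank top at crop (284,321) and its spigot top at (282,330). It is clearly thicker than the rear rod, whose top is at (290,540).

```bash
python3 - <<'E'
from h import *
C=[np.load("w3.npz")[f"arr_{i}"] for i in range(4)]
for n,u,v,z in[("shank",284,321,166),("spig",282,328,180),("rear",291,540,180),("blk_fl",221,166,45),("blk_fr",357,164,45),("blk_rl",232,437,45),("blk_rr",354,437,45),("mouth",290,226,45)]: print(n,ray(C,184+u/4,117+v/4,z).round(1))
E
```

```text
shank [495.8 236.8 166. ]
spig [493.7 236.5 180. ]
rear [555.5 233.8 180. ]
blk_fl [467.9 214.9  45. ]
blk_fr [471.4 266.3  45. ]
blk_rl [577.8 208.4  45. ]
blk_rr [581.9 257.7  45. ]
mouth [493.1 239.   45. ]
```

Call:
step_arm(delta_rot=[[0,0,0],[0,0,0],[0,0,0],[0,0,0],[0,0,0],[0,0,0],[0,0,0],[0,0,0],[0,0,0],[0,0,0]], delta_pos=[[4.5,0.5,-30],[4.5,0.5,-65],[4.5,0.5,-100],[4.5,0.5,-125],[4.5,0.5,-137],[4.5,0.5,-137],[4.5,0.5,-137],[4.5,0.5,-137],[4.5,0.5,-137],[4.5,0.5,-137]], jaw=[1,1,1,1,1,1,-1,-1,-1,-1])

```text
time: 4.52
eef_pos: [495.4, 235.2, 116.8]
eef_rot: [0.136, 3.137, 0.001]
ft_force: [-0.5, -0.2, -0.3]
width: 0.754
gripper_force: 0.0
```

Call:
step_arm(delta_rot=[[0,0,0],[0,0,0],[0,0,0],[0,0,0],[0,0,0],[0,0,0],[0,0,0],[0,0,0],[0,0,0],[0,0,0]], delta_pos=[[0,0,0],[0,0,0],[0,0,0],[0,0,0],[0,0,0],[0,0,0],[0,0,0],[0,0,0],[0,0,0],[0,0,0]], jaw=[-1,-1,-1,-1,-1,-1,-1,-1,-1,-1])

```text
time: 5.35
eef_pos: [494.9, 235.3, 115.7]
eef_rot: [0.136, 3.139, 0.0]
ft_force: [-0.3, 1.4, -0.5]
width: 0.161
gripper_force: 30.0
```

Call:
step_arm(delta_rot=[[0,0,0],[0,0,0],[0,0,0],[0,0,0],[0,0,0],[0,0,0],[0,0,0],[0,0,0],[0,0,0],[0,0,0]], delta_pos=[[0,0,25],[0,0,55],[0,0,80],[6,-35,80],[14,-75,80],[22,-115,80],[30,-155,80],[38,-195,80],[46,-235,80],[52,-270,80]], jaw=[-1,-1,-1,-1,-1,-1,-1,-1,-1,-1])

```text
time: 6.18
eef_pos: [546.8, -37.3, 195.4]
eef_rot: [-0.137, -3.138, 0.0]
ft_force: [0.6, 0.9, -2.6]
width: 0.163
gripper_force: 30.0
```

Call:
step_arm(delta_rot=[[0,0,0],[0,0,0],[0,0,0],[0,0,0],[0,0,0],[0,0,0],[0,0,0],[0,0,0],[0,0,0],[0,0,0]], delta_pos=[[4,-26,-2],[4,-26,-8],[4,-26,-12],[4,-26,-12],[4,-26,-12],[4,-26,-12],[4,-26,-12],[4,-26,-12],[4,-26,-12],[4,-26,-12]], jaw=[-1,-1,-1,-1,-1,-1,-1,-1,-1,-1])

```text
time: 7.02
eef_pos: [550.9, -60.6, 183.8]
eef_rot: [0.136, 3.138, -0.0]
ft_force: [-1.0, 0.2, -1.9]
width: 0.165
gripper_force: 30.0
```

```bash
python3 - <<'E'
from h import *
C=cam("wrist"); np.savez("w4.npz",*C)
s=r.read_state(); print(s["time"],s["eef_pos"],s["eef_rot"],s["ft_force"],s["wrist_torque"])
e=s["eef_pos"]; u,v=map(int,proj(C,(e[0],e[1],e[2]-105))); print(u,v)
c=C[0][v-50:v+90,u-70:u+70]; print(u-70,v-50)
cv2.imwrite("pics/w4c.png",cv2.resize(c[:,:,::-1],None,fx=4,fy=4,interpolation=cv2.INTER_CUBIC))
E
```

```text
7.0667 [550.93553124 -60.64988936 183.76416843] [ 1.35763712e-01  3.13850804e+00 -1.36580613e-05] [-0.43495285 -0.8736444  -1.47401487] [-0.02535798  0.02486115 -0.02532386]
255 187
185 137
```

View pics/w4c.png

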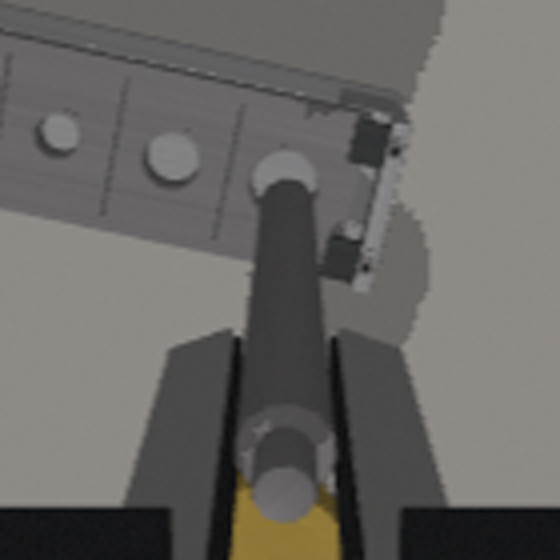

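The rod's foot is seen in front of the widest hole at crop (287,181), with its shank sides at 257 and 319. I'll measure the foot relative to the hole in this same camera.

```bash
cat > foot.py <<'E'
from h import *
import sys
# foot centre from wrist picture: bottom arc of dark rod silhouette; zf = foot height
def foot(C,e,zf,rad=7.5,out=0):
    G=cv2.cvtColor(C[0],cv2.COLOR_RGB2GRAY); f=8
    u,v=map(int,proj(C,(e[0],e[1],zf))); a,b=u-16,v-14
    c=cv2.resize(G[b:v+9,a:u+17],None,fx=f,fy=f,interpolation=cv2.INTER_CUBIC)
    return c,a,b,f
E
python3 - <<'E'
from foot import *
C=[np.load("w4.npz")[f"arr_{i}"] for i in range(4)]
e=(550.9,-60.6,183.8)
G=cv2.cvtColor(C[0],cv2.COLOR_RGB2GRAY).astype(int)
print(G[174:196:1,244:272])
u,v=proj(C,(e[0],e[1],78)); print(u,v)
for v in(181,182,183): print(v,ray(C,256.7,v,78))
E
```

```text
[[ 95 101 101 100 100 101 100 100 101 102 104 105 107 106 105 103 101 101
  102 101 101 101 102 103 103 103 105 105]
 [102 103 102 101 101 101 101 100 108 118 124 127 129 128 126 119 111 104
  103 101 101 101 102 102 101 101 102  91]
 [103 105 104 103 103 101 102 118 126 126 127 127 125 126 128 127 122 112
  103 102 102 102 103 102 102 103 102  86]
 [102 101 102 102 102 106 120 127 126 126 127 126 126 126 126 126 126 121
  109 102 101 101 101 100 102 103 103  95]
 [102 102 102 101 100 118 130 129 128 128 128 127 126 127 126 127 127 126
  120 109 102 101 101 101 100 101 100 101]
 [103 103 104  97 108 125 129 130 130 130 129 129 129 128 128 128 127 127
  126 115 103 102 103 103 102 102 101 101]
 [102 103 102 100 118 130 129 129 129 129 129 130 130 130 129 129 128 128
  127 121 109 104 103 103 103 103 103 103]
 [103 102 100  97 115 130 131 131 130 130 121 111 111 112 121 129 129 130
  130 120 106 102 104 104 105 104 105 104]
 [102 102  99  91 111 126 126 126 127 110  78  58  59  60  60  69  98 121
  128 119 103 100 102 102 102 103 102 104]
 [103 103  97  80 107 129 129 111  77  58  59  
[... 946 characters left out ...]
  61  60  60  59
   58  71  95 104 105 104 104 104 102 101]
 [102 102 101 100 100  82  58  57  57  59  59  59  60  60  60  61  60  59
   59  71  93 102 103 103 104  92  94 102]
 [ 99 100 102 103 103  83  58  57  58  59  60  59  61  60  61  61  60  60
   58  70  94 103 104 102  91  78  93 110]
 [102 102 102 101  95  76  57  58  59  59  60  60  61  61  60  60  60  61
   59  69  91 101 101  91  78  78  77 109]
 [102 102 102 102  97  75  57  57  59  59  60  60  60  61  62  60  59  59
   58  63  88  98  99  83  64  71  79 110]]
255.70549786605787 187.4039141082176
181 [543.33846174 -58.77597302  78.        ]
182 [544.52856389 -58.87884086  78.        ]
183 [545.72106205 -58.98191581  78.        ]
```

Call:
step_arm(delta_rot=[[0,0,0],[0,0,0],[0,0,0],[0,0,0],[0,0,0],[0,0,0],[0,0,0],[0,0,0],[0,0,0],[0,0,0]], delta_pos=[[-0.5,-0.7,-4],[-0.5,-0.7,-9],[-0.5,-0.7,-14],[-0.5,-0.7,-18],[-0.5,-0.7,-20],[-0.5,-0.7,-21],[-0.5,-0.7,-22],[-0.5,-0.7,-23],[-0.5,-0.7,-24],[-0.5,-0.7,-24]], jaw=[-1,-1,-1,-1,-1,-1,-1,-1,-1,-1])

```text
time: 7.9
eef_pos: [550.4, -61.5, 159.6]
eef_rot: [-0.136, -3.139, 0.0]
ft_force: [-0.7, 0.0, -2.1]
width: 0.165
gripper_force: 30.0
```

```bash
python3 - <<'E'
from h import *
C=[np.load("w4.npz")[f"arr_{i}"] for i in range(4)]
G=cv2.cvtColor(C[0],cv2.COLOR_RGB2GRAY); f=8
for u,v in((228,176),(200,170)):
    b=cv2.resize(G[v-12:v+13,u-12:u+13],None,fx=f,fy=f,interpolation=cv2.INTER_CUBIC).astype(float)
    m=(abs(b-102)>11).astype(np.uint8)
    k=cv2.convexHull(max(cv2.findContours(cv2.morphologyEx(m,cv2.MORPH_CLOSE,np.ones((9,9))),0,1)[0],key=cv2.contourArea))
    w=np.array([ray(C,*((p+.5)/f-.5+[u-12,v-12]),56)[:2] for p in k[:,0]]).astype(np.float32)
    M=cv2.moments(w.reshape(-1,1,2)); print(M["m10"]/M["m00"],M["m01"]/M["m00"],2*np.sqrt(abs(M["m00"])/np.pi))
E
```

```text
540.0296348974038 -95.22787777045262 18.159384679471376
528.546564367999 -129.0594360219698 14.941414207624337
```

Call:
step_arm(delta_rot=[[0,0,0],[0,0,0],[0,0,0],[0,0,0],[0,0,0],[0,0,0],[0,0,0],[0,0,0],[0,0,0],[0,0,0]], delta_pos=[[0,0,-2],[0,0,-4],[0,0,-7],[0,0,-10],[0,0,-13],[0,0,-16],[0,0,-19],[0,0,-22],[0,0,-24],[0,0,-24]], jaw=[-1,-1,-1,-1,-1,-1,-1,-1,-1,-1])

```text
time: 8.73
eef_pos: [550.2, -61.4, 135.2]
eef_rot: [-0.136, -3.138, -0.0]
ft_force: [-0.4, 0.1, -2.9]
width: 0.163
gripper_force: 30.0
```

Call:
step_arm(delta_rot=[[0,0,0],[0,0,0],[0,0,0],[0,0,0],[0,0,0],[0,0,0],[0,0,0],[0,0,0],[0,0,0],[0,0,0]], delta_pos=[[0,0,0],[0,0,0],[0,0,6],[0,0,14],[0,0,22],[0,0,30],[0,0,38],[0,0,42],[0,0,42],[0,0,42]], jaw=[-1,-1,-1,-1,-1,-1,-1,-1,-1,-1])

```text
time: 9.57
eef_pos: [550.4, -61.5, 177.8]
eef_rot: [0.136, 3.138, -0.0]
ft_force: [-0.0, 0.0, -2.7]
width: 0.158
gripper_force: 30.0
```

Call:
step_arm(delta_rot=[[0,0,0],[0,0,0],[0,0,0],[0,0,0],[0,0,0],[0,0,0],[0,0,0],[0,0,0],[0,0,0],[0,0,0]], delta_pos=[[-3,-10,0],[-7,-22,0],[-10.9,-34.3,0],[-10.9,-34.3,0],[-10.9,-34.3,0],[-10.9,-34.3,-4],[-10.9,-34.3,-8],[-10.9,-34.3,-11],[-10.9,-34.3,-12],[-10.9,-34.3,-12]], jaw=[-1,-1,-1,-1,-1,-1,-1,-1,-1,-1])

```text
time: 10.4
eef_pos: [539.4, -95.5, 165.2]
eef_rot: [-0.135, -3.138, -0.0]
ft_force: [0.1, 0.7, -2.1]
width: 0.165
gripper_force: 30.0
```

```bash
python3 - <<'E'
from h import *
C=cam("wrist"); np.savez("w5.npz",*C)
s=r.read_state(); e=s["eef_pos"]; print(s["time"],e,s["ft_force"]); zf=e[2]-105.7
G=cv2.cvtColor(C[0],cv2.COLOR_RGB2GRAY).astype(int)
u,v=proj(C,(e[0],e[1],zf)); print(u,v,zf); u,v=int(round(u)),int(round(v))
print(v-13,u-13);print(G[v-13:v+8,u-13:u+14])
E
```

```text
10.45 [539.48753991 -95.56763172 165.50578431] [-0.04780915  0.04897379 -2.54927447]
255.6671995518822 187.7033449766717 59.805784314356984
175 243
[[ 83  87 101 100 100 100  99  99  99  99  86  75  76  76  76  77  77  78
   77  78  77  79  78  78  95 103 103]
 [ 89  95 100 101 101 100 101 100 100 100  88  75  75  75  74  74  76  77
   77  77  77  78  78  78  94 104 104]
 [ 88  94 100 100 100 101  99  99 100 102  88  75  76  75  75  75  75  75
   74  75  76  76  75  76  92 102 102]
 [ 86 100  98  99  99  98 100 100 100 100  87  75  76  76  77  77  75  76
   76  75  75  74  74  75  91 100 101]
 [ 92 101 102 100 100 101  99  99  99 100  86  75  74  73  74  74  75  76
   77  77  76  76  75  75  89  99  99]
 [ 93 104 105 103 103 102 101 100 101  85  70  84  94  95  95  87  73  70
   76  76  76  76  77  77  92 101 102]
 [ 95 102 102 102 102 103 103 104 103  99 115 117 109 109 108 118 117  95
   75  74  75  75  90 100 100 101 101]
 [101 101 101 100  99 101 100  99 111 126 112  76  59  59  59  60  68  96
  101  83  74  75  90  99  99 100  99]
 [101 102 103 102 101 101  96 108 105  75  58  5
[... 721 characters left out ...]
  99 100 101 101 101]
 [103 104 104 104 104 104  85  60  57  57  58  57  59  59  60  60  60  59
   58  58  74  95 101 102 102 101 101]
 [104 104 103 104 104 105  88  64  57  58  59  58  59  60  60  60  59  60
   59  58  69  93 101 102 102 101 101]
 [102 103 103 104 103 104  83  59  57  57  59  59  59  59  60  59  59  60
   59  57  71  93 101 102 102 102 102]
 [102 101 102 102 103 103  82  58  57  57  58  60  59  60  60  60  60  61
   60  58  70  92 101 102 101 101 102]
 [100 102 101 102 103  97  75  56  57  59  59  60  60  60  61  60  60  60
   59  59  71  93 102 102 102 102  95]
 [ 98  97  98  99  99  95  75  57  58  58  58  60  59  59  61  60  59  60
   59  57  64  90 104 104 104 104  96]]
```

Call:
step_arm(delta_rot=[[0,0,0],[0,0,0],[0,0,0],[0,0,0],[0,0,0],[0,0,0],[0,0,0],[0,0,0],[0,0,0],[0,0,0]], delta_pos=[[0.2,0,-1],[0.3,0,-2],[0.3,0,-3],[0.3,0,-3.5],[0.3,0,-4],[0.3,0,-4.5],[0.3,0,-5],[0.3,0,-5.5],[0.3,0,-5.5],[0.3,0,-5.5]], jaw=[-1,-1,-1,-1,-1,-1,-1,-1,-1,-1])

```text
time: 11.28
eef_pos: [539.8, -95.8, 160.2]
eef_rot: [0.136, 3.139, -0.0]
ft_force: [-0.2, 0.1, -2.3]
width: 0.165
gripper_force: 30.0
```

Call:
step_arm(delta_rot=[[0,0,0],[0,0,0],[0,0,0],[0,0,0],[0,0,0],[0,0,0],[0,0,0],[0,0,0],[0,0,0],[0,0,0]], delta_pos=[[0,0,-0.3],[0,0,-0.6],[0,0,-0.9],[0,0,-1.2],[0,0,-1.5],[0,0,-1.7],[0,0,-1.9],[0,0,-2],[0,0,-2],[0,0,-2]], jaw=[-1,-1,-1,-1,-1,-1,-1,-1,-1,-1])

```text
time: 12.12
eef_pos: [539.8, -95.7, 158.2]
eef_rot: [0.136, 3.139, -0.0]
ft_force: [-0.1, 0.2, -2.4]
width: 0.161
gripper_force: 30.0
```

Call:
step_arm(delta_rot=[[0,0,0],[0,0,0],[0,0,0],[0,0,0],[0,0,0],[0,0,0],[0,0,0],[0,0,0],[0,0,0],[0,0,0]], delta_pos=[[0,0,-0.5],[0,0,-1],[0,0,-1.5],[0,0,-2],[0,0,-2.5],[0,0,-3],[0,0,-3.5],[0,0,-4],[0,0,-4],[0,0,-4]], jaw=[-1,-1,-1,-1,-1,-1,-1,-1,-1,-1])

```text
time: 12.95
eef_pos: [539.8, -95.8, 154.1]
eef_rot: [-0.136, -3.139, 0.0]
ft_force: [-0.4, -0.3, -1.7]
width: 0.164
gripper_force: 30.0
```

Call:
step_arm(delta_rot=[[0,0,0],[0,0,0],[0,0,0],[0,0,0],[0,0,0],[0,0,0],[0,0,0],[0,0,0],[0,0,0],[0,0,0]], delta_pos=[[0,0,-1],[0,0,-2],[0,0,-4],[0,0,-6],[0,0,-8],[0,0,-10],[0,0,-12],[0,0,-14],[0,0,-16],[0,0,-16]], jaw=[-1,-1,-1,-1,-1,-1,-1,-1,-1,-1])

```text
time: 13.78
eef_pos: [539.6, -95.7, 137.7]
eef_rot: [-0.136, -3.138, -0.0]
ft_force: [-0.2, -0.3, -2.4]
width: 0.162
gripper_force: 30.0
```

Call:
step_arm(delta_rot=[[0,0,0],[0,0,0],[0,0,0],[0,0,0],[0,0,0],[0,0,0],[0,0,0],[0,0,0],[0,0,0],[0,0,0]], delta_pos=[[0,0,0],[0,0,0],[0,0,5],[0,0,12],[0,0,20],[0,0,28],[0,0,35],[0,0,38],[0,0,38],[0,0,38]], jaw=[-1,-1,-1,-1,-1,-1,-1,-1,-1,-1])

```text
time: 14.62
eef_pos: [539.8, -95.8, 176.2]
eef_rot: [0.136, 3.139, 0.0]
ft_force: [0.3, 0.0, -3.0]
width: 0.164
gripper_force: 30.0
```

Call:
step_arm(delta_rot=[[0,0,0],[0,0,0],[0,0,0],[0,0,0],[0,0,0],[0,0,0],[0,0,0],[0,0,0],[0,0,0],[0,0,0]], delta_pos=[[-3,-10,0],[-7,-22,0],[-10.9,-34.3,0],[-10.9,-34.3,0],[-10.9,-34.3,0],[-10.9,-34.3,-4],[-10.9,-34.3,-8],[-10.9,-34.3,-11],[-10.9,-34.3,-12],[-10.9,-34.3,-12]], jaw=[-1,-1,-1,-1,-1,-1,-1,-1,-1,-1])

```text
time: 15.45
eef_pos: [528.8, -129.8, 163.7]
eef_rot: [-0.135, -3.138, -0.0]
ft_force: [0.7, 0.5, -1.2]
width: 0.16
gripper_force: 30.0
```

Call:
step_arm(delta_rot=[[0,0,0],[0,0,0],[0,0,0],[0,0,0],[0,0,0],[0,0,0],[0,0,0],[0,0,0],[0,0,0],[0,0,0]], delta_pos=[[0,0,-0.3],[0,0,-0.6],[0,0,-0.9],[0,0,-1.2],[0,0,-1.5],[0,0,-1.7],[0,0,-1.9],[0,0,-2],[0,0,-2],[0,0,-2]], jaw=[-1,-1,-1,-1,-1,-1,-1,-1,-1,-1])

```text
time: 16.28
eef_pos: [528.9, -130.1, 162.2]
eef_rot: [-0.136, -3.139, -0.0]
ft_force: [-0.3, 0.6, -2.2]
width: 0.162
gripper_force: 30.0
```

Call:
step_arm(delta_rot=[[0,0,0],[0,0,0],[0,0,0],[0,0,0],[0,0,0],[0,0,0],[0,0,0],[0,0,0],[0,0,0],[0,0,0]], delta_pos=[[0,0,-0.1],[0,0,-0.2],[0,0,-0.3],[0,0,-0.4],[0,0,-0.5],[0,0,-0.5],[0,0,-0.5],[0,0,-0.5],[0,0,-0.5],[0,0,-0.5]], jaw=[-1,-1,-1,-1,-1,-1,-1,-1,-1,-1])

```text
time: 17.12
eef_pos: [528.9, -130.1, 161.7]
eef_rot: [-0.136, -3.139, -0.0]
ft_force: [-0.3, -1.3, -1.9]
width: 0.164
gripper_force: 30.0
```

Call:
step_arm(delta_rot=[[0,0,0],[0,0,0],[0,0,0],[0,0,0],[0,0,0],[0,0,0],[0,0,0],[0,0,0],[0,0,0],[0,0,0]], delta_pos=[[0,0,-0.1],[0,0,-0.2],[0,0,-0.3],[0,0,-0.4],[0,0,-0.5],[0,0,-0.5],[0,0,-0.5],[0,0,-0.5],[0,0,-0.5],[0,0,-0.5]], jaw=[-1,-1,-1,-1,-1,-1,-1,-1,-1,-1])

```text
time: 17.95
eef_pos: [529.0, -130.1, 161.4]
eef_rot: [0.136, 3.138, -0.0]
ft_force: [-0.8, 0.2, 4.2]
width: 0.164
gripper_force: 30.0
```

Call:
step_arm(delta_rot=[[0,0,0],[0,0,0],[0,0,0],[0,0,0],[0,0,0],[0,0,0],[0,0,0],[0,0,0],[0,0,0],[0,0,0]], delta_pos=[[0,0,0],[0,0,0],[0,0,0],[0,0,5],[0,0,10],[4,12,10],[8,24,10],[10.9,34.3,10],[10.9,34.3,10],[10.9,34.3,10]], jaw=[-1,-1,-1,-1,-1,-1,-1,-1,-1,-1])

```text
time: 18.78
eef_pos: [539.9, -94.9, 170.9]
eef_rot: [-0.133, -3.138, -0.0]
ft_force: [-0.0, -1.3, -2.6]
width: 0.169
gripper_force: 30.0
```

Call:
step_arm(delta_rot=[[0,0,0],[0,0,0],[0,0,0],[0,0,0],[0,0,0],[0,0,0],[0,0,0],[0,0,0],[0,0,0],[0,0,0]], delta_pos=[[0,0,-4],[0,0,-7],[0,0,-9],[0,0,-10],[0,0,-10.5],[0,0,-11],[0,0,-11.5],[0,0,-12],[0,0,-12],[0,0,-12]], jaw=[-1,-1,-1,-1,-1,-1,-1,-1,-1,-1])

```text
time: 19.62
eef_pos: [539.8, -95.8, 159.2]
eef_rot: [0.136, 3.139, -0.0]
ft_force: [-0.8, 0.0, -1.6]
width: 0.164
gripper_force: 30.0
```

Call:
step_arm(delta_rot=[[0,0,0],[0,0,0],[0,0,0],[0,0,0],[0,0,0],[0,0,0],[0,0,0],[0,0,0],[0,0,0],[0,0,0]], delta_pos=[[0,0,-1],[0,0,-2],[0,0,-4],[0,0,-6],[0,0,-8],[0,0,-11],[0,0,-14],[0,0,-17],[0,0,-20],[0,0,-20]], jaw=[-1,-1,-1,-1,-1,-1,-1,-1,-1,-1])

```text
time: 20.45
eef_pos: [539.5, -95.7, 138.4]
eef_rot: [-0.136, -3.138, -0.0]
ft_force: [-0.5, 0.4, -2.4]
width: 0.168
gripper_force: 30.0
```

Call:
step_arm(delta_rot=[[0,0,0],[0,0,0],[0,0,0],[0,0,0],[0,0,0],[0,0,0],[0,0,0],[0,0,0],[0,0,0],[0,0,0]], delta_pos=[[0,0,-3],[0,0,-6],[0,0,-9],[0,0,-12],[0,0,-15],[0,0,-17],[0,0,-18.5],[0,0,-20],[0,0,-20.5],[0,0,-20.5]], jaw=[-1,-1,-1,-1,-1,-1,-1,-1,-1,-1])

```text
time: 21.28
eef_pos: [539.8, -95.8, 118.6]
eef_rot: [-0.136, -3.139, -0.0]
ft_force: [-0.2, 0.2, -2.1]
width: 0.164
gripper_force: 30.0
```

Now I'll lower the last 1 to 2 mm in small steps until the base is felt.

Call:
step_arm(delta_rot=[[0,0,0],[0,0,0],[0,0,0],[0,0,0],[0,0,0],[0,0,0],[0,0,0],[0,0,0],[0,0,0],[0,0,0]], delta_pos=[[0,0,-0.2],[0,0,-0.4],[0,0,-0.6],[0,0,-0.8],[0,0,-1],[0,0,-1.2],[0,0,-1.2],[0,0,-1.2],[0,0,-1.2],[0,0,-1.2]], jaw=[-1,-1,-1,-1,-1,-1,-1,-1,-1,-1])

```text
time: 22.12
eef_pos: [539.8, -95.8, 117.5]
eef_rot: [-0.136, -3.139, 0.0]
ft_force: [-1.1, -0.6, -2.6]
width: 0.161
gripper_force: 30.0
```

Call:
step_arm(delta_rot=[[0,0,0],[0,0,0],[0,0,0],[0,0,0],[0,0,0],[0,0,0],[0,0,0],[0,0,0],[0,0,0],[0,0,0]], delta_pos=[[0,0,-0.1],[0,0,-0.2],[0,0,-0.3],[0,0,-0.4],[0,0,-0.4],[0,0,-0.4],[0,0,-0.4],[0,0,-0.4],[0,0,-0.4],[0,0,-0.4]], jaw=[-1,-1,-1,-1,-1,-1,-1,-1,-1,-1])

```text
time: 22.95
eef_pos: [539.8, -95.8, 117.1]
eef_rot: [-0.136, -3.139, -0.0]
ft_force: [0.6, 0.5, -2.7]
width: 0.162
gripper_force: 30.0
```

Call:
step_arm(delta_rot=[[0,0,0],[0,0,0],[0,0,0],[0,0,0],[0,0,0],[0,0,0],[0,0,0],[0,0,0],[0,0,0],[0,0,0]], delta_pos=[[0,0,-0.1],[0,0,-0.2],[0,0,-0.3],[0,0,-0.4],[0,0,-0.4],[0,0,-0.4],[0,0,-0.4],[0,0,-0.4],[0,0,-0.4],[0,0,-0.4]], jaw=[-1,-1,-1,-1,-1,-1,-1,-1,-1,-1])

```text
time: 23.78
eef_pos: [539.8, -95.8, 116.7]
eef_rot: [0.136, 3.139, -0.0]
ft_force: [0.3, -0.2, -1.7]
width: 0.161
gripper_force: 30.0
```

Call:
step_arm(delta_rot=[[0,0,0],[0,0,0],[0,0,0],[0,0,0],[0,0,0],[0,0,0],[0,0,0],[0,0,0],[0,0,0],[0,0,0]], delta_pos=[[0,0,-0.1],[0,0,-0.2],[0,0,-0.3],[0,0,-0.4],[0,0,-0.4],[0,0,-0.4],[0,0,-0.4],[0,0,-0.4],[0,0,-0.4],[0,0,-0.4]], jaw=[-1,-1,-1,-1,-1,-1,-1,-1,-1,-1])

```text
time: 24.62
eef_pos: [540.0, -95.8, 116.6]
eef_rot: [0.136, 3.138, -0.0]
ft_force: [-0.8, -0.4, 4.7]
width: 0.164
gripper_force: 30.0
```

The foot is on the base with about 7 N. I'll ease off a little and release.

Call:
step_arm(delta_rot=[[0,0,0],[0,0,0],[0,0,0],[0,0,0],[0,0,0],[0,0,0],[0,0,0],[0,0,0],[0,0,0],[0,0,0]], delta_pos=[[0,0,0.2],[0,0,0.3],[0,0,0.3],[0,0,0.3],[0,0,0.3],[0,0,0.3],[0,0,0.3],[0,0,0.3],[0,0,0.3],[0,0,0.3]], jaw=[-1,-1,-0.5,-0.3,-0.1,0,0,0,0,0])

```text
time: 25.45
eef_pos: [539.8, -95.8, 116.6]
eef_rot: [-0.136, -3.139, 0.0]
ft_force: [0.6, 0.6, -0.7]
width: 0.501
gripper_force: 0.0
```

Call:
step_arm(delta_rot=[[0,0,0],[0,0,0],[0,0,0],[0,0,0],[0,0,0],[0,0,0],[0,0,0],[0,0,0],[0,0,0],[0,0,0]], delta_pos=[[0,0,0],[0,0,0],[0,0,10],[0,0,30],[0,0,55],[0,0,80],[0,0,100],[0,0,110],[0,0,110],[0,0,110]], jaw=[0,0,0,0,0,0,0,0,0,0])

```text
time: 26.28
eef_pos: [539.7, -95.8, 226.2]
eef_rot: [-0.136, -3.139, -0.0]
ft_force: [0.1, 0.9, -1.1]
width: 0.5
gripper_force: 0.0
```

```bash
python3 - <<'E'
from h import *
s=r.read_state(); print(s["time"],s["eef_pos"],s["ft_force"],s["width"])
C=cam("scene"); a=cv2.resize(C[0][200:300,265:365],(400,400),interpolation=cv2.INTER_CUBIC)
a=cv2.resize(C[0][90:290,190:390],(400,400),interpolation=cv2.INTER_CUBIC)
W=cam("wrist"); b=cv2.resize(W[0][110:260,180:330],(400,400),interpolation=cv2.INTER_CUBIC)
cv2.imwrite("pics/fin.png",np.hstack([a,b])[:,:,::-1])
E
```

```text
26.2833 [539.69369455 -95.75249308 226.22822303] [ 0.06064886  0.85097261 -1.10227248] 0.5002197992557585
```

View pics/fin.png

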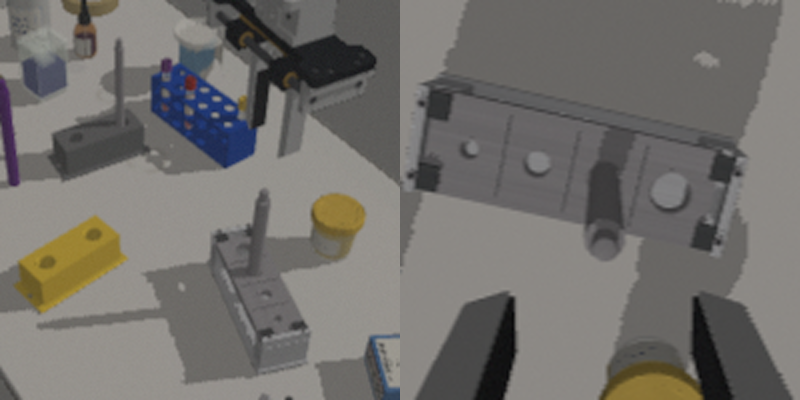

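The left half shows the rod standing upright in the gauge at (260,235) and the rear rod still in its block at (122,85). The right half shows the rod in the second hole at (605,200), with the gripper clear of it.

```bash
python3 -c "
from cell import r
print(r.hand_in())"
```

```text
the job is handed in; nothing more can be done
None
```

The front rod is the 16 mm one: it passed the 20 mm and 16 mm holes, the 12 mm hole refused it at about 6 N, and it now stands released in the 16 mm hole; I handed the job in but got no verdict back.

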